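# Re-arm the kiln controller: press the sunken reset key under its shutter

## Task

The kiln controller has tripped. With the fingertips alone, push its sliding shutter all the way open, reach down into the uncovered well and press the sunken round reset key right to the bottom for a moment, then come out and push the shutter fully home over the well again. Do not press the raised square start key, do not lift the controller or push it away from its place, and leave the cup, the jar and the test tile beside it undisturbed.

Things in the scene. Friction and masses are not known exactly. Their poses are not given: they have to be found in the camera images.
- controller: Loose grey kiln controller on rubber feet, 164 (x) x 244 (y) mm, top face 70 mm up, 1.8 kg; slides if pushed with over 10 N. Origin: centre of underside; z up, x away from the robot at yaw 0, y along the long side. In its frame (mm): reset well at (-30, 60); shutter rails 6 high at x -67 and 7, y -52 to 98; display, 3 high, at (43, 30); start key at (-30, -94).
- well_mouth (a point): Centre of the mouth of the reset well, level with the top face of the case. Round straight-walled well, 54 mm in diameter, floor 34 mm below the mouth. Covered by the shutter when that is closed. Axes as the controller's.
- shutter (a joint): Position of the shutter (m): 0 = fully home, covering the well; 0.074 = fully open (it has then slid 74 mm in the controller's -y direction). Starts home or up to 12 mm open. It stays where it is left; about 1.5 N moves it.
- shutter_ridge (a point): Centre of the top of the push ridge in the middle of the shutter. The shutter is an aluminium plate 66 mm (controller x) by 68 mm (y), upper face 74 mm above the table; the ridge on it is 40 mm long (x), 10 mm thick (y), its top 88 mm above the table (14 mm above the plate). Moves with the shutter; at shutter 0 it is over the well's centre.
- reset_button (a joint): Travel of the reset key (m): 0 = up, 0.006 = right at the bottom. Springs back by itself; about 1.2 N starts it, 5 N takes it to the bottom.
- reset_key_top (a point): Centre of the top of the round white reset key, 26 mm in diameter, in the middle of the well; when up, its top is 24 mm below the mouth of the well (46 mm above the table) and 10 mm above the well's floor. Moves with the key.
- start_button (a joint): Travel of the square start key (m): 0 = up, 0.004 = right down. Springs back. Not to be pressed.
- start_key_top (a point): Centre of the top of the raised square white start key, 26 x 26 mm, top 8 mm above the top face of the case, beyond the open end of the shutter's way.
- pinch_cup_1: Small pale green open pinch cup, 66 mm across, 57 mm high, standing behind the controller. Bystander. Origin: centre of its underside.
- underglaze_5: White jar with a black lid, 48 mm across, 68 mm high, standing behind the controller. Bystander. Origin: centre of its underside.
- test_tile_4: Flat glazed test tile, 66 x 36 x 7 mm, half blue, lying in front of the controller. Bystander. Origin: centre of its underside.

How it is judged (in metres and radians):
On the way, in this order (a step that is already met when the one before it is completed fails the run):
1. the shutter is pushed open (at least 64 of its 74 mm) (value of joint shutter above 0.064 m), for 0.2 s.
2. the reset key is pressed to the bottom (at least 5 of 6 mm) by the fingers (value of joint reset_button above 0.005 m and contact force between the fingers and reset_button above 1 N), for 0.2 s.
3. the key is up again and the shutter is pushed home (within 4 mm) (value of joint shutter below 0.004 m and value of joint reset_button below 0.0015 m), for 0.2 s.
At the end, for the whole second after the job is handed in: The shutter is home within 4 mm, the reset key is up again, the start key is up, the controller stands flat and still within 30 mm of where it stood, and cup, jar and tile are within 20 mm of where they were (all of step 3 and value of joint start_button below 0.0015 m and distance of controller from where it was at the start of the episode below 0.03 m and angle between controller's own z axis and vertical below 0.05 rad and linear speed of controller below 0.01 m/s and distance of each of pinch_cup_1, underglaze_5, test_tile_4 from where it was at the start of the episode below 0.02 m); the robot touches nothing.
It fails at once if the start key is pressed (more than 1.5 mm) (value of joint start_button above 0.0015 m).
It fails at once if the controller is lifted (10 mm), tipped or pushed more than 30 mm (height (world z) of controller above 0.01 m or angle between controller's own z axis and vertical above 0.1 rad or distance of controller from where it was at the start of the episode above 0.03 m).
It fails at once if cup, jar or tile is moved more than 20 mm or tipped ((distance of pinch_cup_1 from where it was at the start of the episode above 0.02 m or angle between pinch_cup_1's own z axis and vertical above 0.3 rad) or (distance of underglaze_5 from where it was at the start of the episode above 0.02 m or angle between underglaze_5's own z axis and vertical above 0.3 rad) or (distance of test_tile_4 from where it was at the start of the episode above 0.02 m or angle between test_tile_4's own z axis and vertical above 0.3 rad)).
It also fails if it takes over 53 s, if anything falls off the work surface, if the arm or the gripper's body presses on something with over 40 N, if the wrist force passes 120 N, or if a joint passes its speed limit or range.

## Robot

A 6-joint arm with a two-finger parallel gripper is mounted at the origin on the work surface; the furniture and walls round the work are solid. World frame = base frame: x ahead of the robot, y to its left, z up, the work surface at z = 0. Lengths are in mm, angles in rad, forces in N, time in s.
With the tool pointing down it reaches from about 300 to 775 mm from the base axis. Payload 14.6 kg.
Tool frame: the origin (TCP) lies between the finger pads; the fingertips stand 22 mm ahead of it and the grasp point (between the pads) lies 3 mm ahead of it (manip.tcp_to_tips is the distance from the TCP to the fingertips, in mm); y points along the fingers, z is the direction in which the jaws open and shut, and the axes are right-handed (so a half turn about y gives the same grasp; the last joint's range is limited). The gripper opens to 94 mm and grips with 3 to 60 N. Pads are 16 mm wide; open, the fingers measure 119 mm over their backs; the gripper's body (75 mm by 177 mm) begins 78 mm behind the grasp point.
Start: joints at [-1.341, 0.3, 1.521, -0, 1.321, -0.067], TCP at [160.847, -525.945, 227.446] pointing down, gripper open.
Joint ranges: [-3.03, 3.03], [-0.79, 2.21], [0.23, 2.52], [-1.04, 4.18], [0, 3.07], [-2.55, 2.55]. Speed limits (rad/s): [2.22, 2.22, 2.57, 3.14, 3.14, 3.14].

## Interface

Orientations are given as [roll, pitch, yaw] about the fixed x, y, z axes, in that order (R = Rz(yaw) Ry(pitch) Rx(roll)).
In Python, from cell import manip gives the robot as it stands.
- The arm moves only by the shell command python3 -m jog 'ROWS' [OPENING] [FORCE]. ROWS is JSON, one flat list of numbers, 6 for each row, row after row: the shift along the tool's x, y, z in mm, then the turn, a rotation vector about the tool's x, y, z in degrees. A call has 1 to 10 rows; each row is the pose to reach, as a shift and turn from the pose commanded when the call began, along the tool's axes at that moment; what a row does not reach only later rows make up. A row lasts 1/12 s, in which the tool goes at most 41.7 mm and 7.16 degrees, less where a joint would pass 70% of its speed; a pose out of reach is approached as far as the arm can. A call with a gripper value outside its range is refused whole. OPENING is the finger opening in mm, from 0 to 94, set as the call begins (- or left out, the last holds). The fingers move at their own pace and stop on an object; FORCE is the grip in N (left out, the last holds). Time passes only in rows, so rows that repeat a pose let the fingers close. It gives the time, the measured TCP pose, the force and the opening at its end, in the units of the state.
- manip.read_state(): the state, without advancing time (a new reading comes with each control period).
- manip.camera(name): name is "side" or "top" or "wrist"; returns a dict with "img" (480x640x3 uint8, red, green, blue), "intrinsics" (3x3 intrinsics, pixels), "origin" and "orientation" of the camera in the world. Camera axes: x right, y down, z forward; pixel columns grow to the right and rows downward; lengths in mm; the calibration is good to about 2 mm. A picture is of the moment at which its call begins. There is no depth.
- manip.sign_off(): hands the job in, once; it reports no verdict.
Trained networks look in a picture, given as the dict that the camera call returned (one of the last four; its "shot" number tells which), for a name from the list of things; names that differ only in an ending like _2 or _b are one class to them, and where a whole thing is asked for, a point or a joint stands for the part that bears it (a point fixed in the world has none). Each returns a list of dicts, best first, with "score" (0 to 1); they miss things now and then, are a little off and sometimes report something else, mostly with a low value. They report only what shows in the picture. A call takes as long as a camera call.
- manip.masks_of(thing, picture): "pixels" (480x640 bool, what is visible of it) and "xy" ([column, row] in pixels, amid what is visible of it).
- manip.tip_of(thing, picture): "xy" ([column, row] in pixels: a listed point, or the origin of a listed thing).
The state is a dict: "clock": time; "joints": joint angles; "qd": joint speeds; "effort": joint torques, N m; "eef_pos": TCP position; "eef_rot": TCP orientation; "wrist_force": force on the tool from outside, world axes, zero at the start; "moment": the same for the moment, N m; "finger_gap": finger opening in mm.
Only numpy, scipy, OpenCV 4.12 (cv2) and the standard library are available. Lean on these libraries where they do the work, as an engineer would, in place of code of your own. Each camera call takes 0.05 s, during which the arm holds its last target.

## Working session

There is one attempt and no reset: what is moved stays moved. The work goes in short steps, Python scripts to look and compute and a shell command to move; the robot and the scene stay as the last step left them, time stands still between calls to the robot, and variables do not carry over. Pictures are saved under pics/ and viewed, and the job is handed in when it is done.

```bash
ls; mkdir -p pics
python3 - <<'E'
from cell import manip
import cv2,numpy as np
s=manip.read_state();print(s)
for n in("side","top","wrist"):
    p=manip.camera(n);cv2.imwrite(f"pics/a_{n}.png",p["img"][:,:,::-1]);print(n,p["intrinsics"],p["origin"],p["orientation"],p["shot"])
    for t in["well_mouth","shutter_ridge","start_key_top","controller","pinch_cup_1","underglaze_5","test_tile_4"]:
        try:r=manip.tip_of(t,p);print(t,[(np.round(d["xy"],1),round(d["score"],2)) for d in r[:2]])
        except Exception as e:print(t,e)
E
```

```text
pics
{'clock': 0.0, 'joints': array([-1.34062949e+00,  3.00474831e-01,  1.52160087e+00, -1.29390292e-05,
        1.32070183e+00, -6.65912377e-02]), 'qd': array([-0.00034593,  0.00292829,  0.00052272, -0.00041211, -0.00018408,
        0.00087292]), 'effort': array([-7.77921869e-04, -5.31808770e+01, -3.52731442e+01,  7.08282413e-02,
        2.46154441e-02, -1.17549002e-04]), 'eef_pos': array([ 160.77435358, -525.71930992,  226.87589944]), 'eef_rot': array([-1.57197942e+00,  6.63396066e-05, -2.84483141e+00]), 'wrist_force': array([-0.89456629, -0.16550235,  0.60278953]), 'moment': array([-0.04786776,  0.03472715, -0.02924487]), 'finger_gap': 93.89625840777173}
side [[557.75449581   0.         324.48114194]
 [  0.         557.75449581 238.56286287]
 [  0.           0.           1.        ]] [ 722.62625473 -580.24096294  717.85579934] [-2.4044531e+00 -1.5310657e-03  2.8704808e-01] 1
well_mouth [(array([299.4, 274.2]), 0.76), (array([404.4, 329. ]), 0.6)]
shutter_ridge [(array([296.8, 268.5]), 0.7)]
start_key_top [(array([271. , 358.3]), 0.59)]
controller [(array([312.5, 335.9]), 0.67), (a
[... 413 characters left out ...]
), (array([343.3, 158. ]), 0.69)]
shutter_ridge [(array([351.3, 234.3]), 0.56)]
start_key_top [(array([424.8, 226.5]), 0.54)]
controller [(array([366.9, 218.9]), 0.93)]
pinch_cup_1 [(array([340.6, 158.3]), 0.72)]
underglaze_5 [(array([389.8, 155.1]), 0.62), (array([345.1, 233.8]), 0.19)]
test_tile_4 [(array([400.3, 278.6]), 0.62), (array([353.8, 230.5]), 0.22)]
wrist [[405.25910602   0.         314.8294272 ]
 [  0.         405.25910602 240.41072325]
 [  0.           0.           1.        ]] [ 225.11725951 -505.47508255  384.5442595 ] [ 2.90609252e+00  6.92056858e-04 -1.27421148e+00] 3
well_mouth []
shutter_ridge []
start_key_top []
controller []
pinch_cup_1 []
underglaze_5 []
test_tile_4 []
```

View pics/a_side.png

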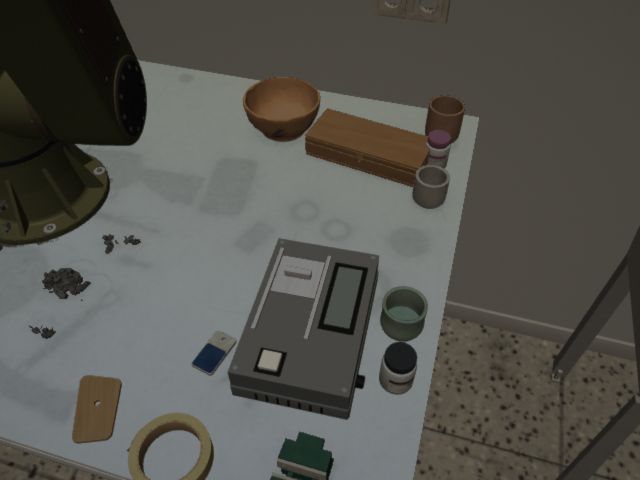

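View pics/a_top.png

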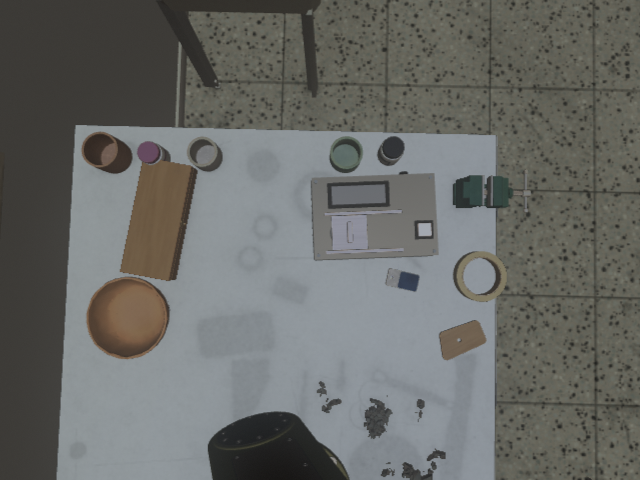

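```bash
cat > h.py <<'E'
import numpy as np
from scipy.spatial.transform import Rotation as R
def ray(p,xy):
    K=p["intrinsics"];d=np.linalg.inv(K)@[xy[0],xy[1],1]
    return np.array(p["origin"]),R.from_euler("xyz",p["orientation"]).as_matrix()@d
def at(p,xy,z):
    o,d=ray(p,xy);return o+d*(z-o[2])/d[2]
def proj(p,X):
    c=R.from_euler("xyz",p["orientation"]).as_matrix().T@(np.array(X)-p["origin"]);c=p["intrinsics"]@c;return c[:2]/c[2]
E
python3 - <<'E'
from cell import manip
from h import *
H=dict(well_mouth=70,shutter_ridge=88,start_key_top=78,controller=0,pinch_cup_1=0,underglaze_5=0,test_tile_4=0)
for n in("side","top"):
    p=manip.camera(n)
    for t in H:
        r=manip.tip_of(t,p)
        for d in r[:2]:print(n,t,np.round(at(p,d["xy"],H[t]),1),round(d["score"],2))
E
```

```text
side well_mouth [543.2 -87.9  70. ] 0.89
side shutter_ridge [ 538.6 -101.5   88. ] 0.96
side start_key_top [535.3 -91.8  78. ] 0.7
side start_key_top [ 551. -242.   78.] 0.66
side controller [ 574.5 -150.2    0. ] 0.61
side underglaze_5 [ 711.4 -181.8    0. ] 0.68
side test_tile_4 [ 452.2 -225.5    0. ] 0.88
top well_mouth [539.9 -97.   70. ] 0.79
top shutter_ridge [ 541.4 -101.2   88. ] 0.67
top start_key_top [ 551.7 -246.1   78. ] 0.55
top controller [ 571.6 -143.4    0. ] 0.88
top underglaze_5 [ 706.3 -188.4    0. ] 0.79
top test_tile_4 [ 444.5 -214.     0. ] 0.87
```

The pictures agree with the networks. In the top view the ridge is near (350,232), the start key near (424,230) and the case spans (312–437, 174–259). I'll refine the controller's pose from the case corners in both views.

Run:
```python
from cell import manip
import cv2
for n,(x,y,w,h) in dict(side=(220,225,170,200),top=(295,160,160,115)).items():
    p=manip.camera(n);k=4 if n=="top" else 3
    c=cv2.resize(p["img"][y:y+h,x:x+w,::-1],None,fx=k,fy=k,interpolation=cv2.INTER_CUBIC)
    c=cv2.convertScaleAbs(c,alpha=1.5)
    cv2.imwrite(f"pics/b_{n}.png",c)
```

```text
(no output)
```

View pics/b_side.png

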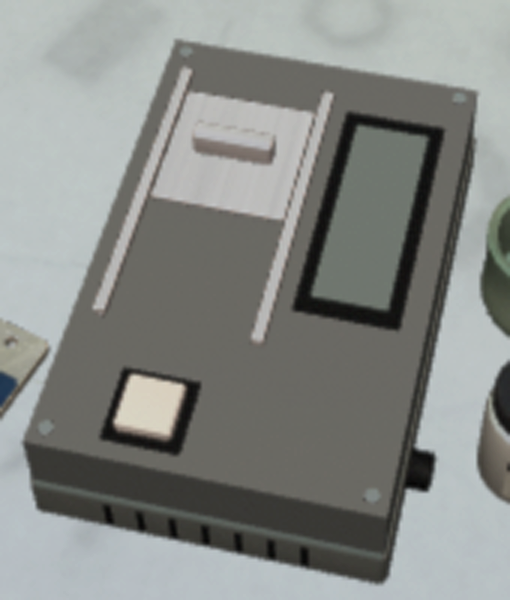

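View pics/b_top.png

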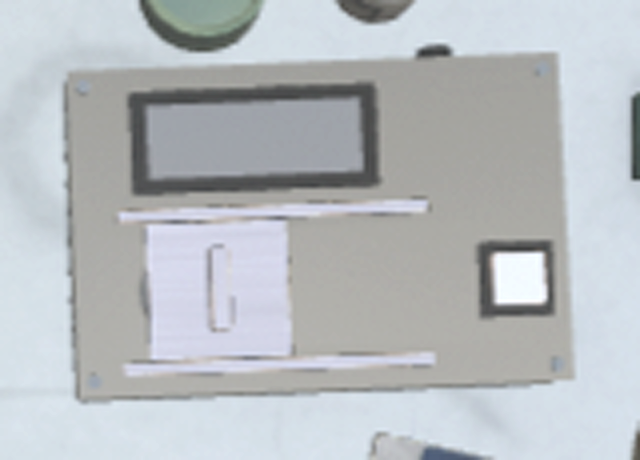

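Run:
```python
from cell import manip
from h import *
from scipy.optimize import least_squares
P={n:manip.camera(n) for n in("side","top")}
C=[(82,122,70),(82,-122,70),(-82,-122,70),(-82,122,70),(-30,-94,78)]
O=dict(top=[(67,72),(556,53),(574,378),(80,400),(520,277),(219,287)],side=[(476,93),(387,515),(26,440),(177,40),(152,403),(233,137)])
off=dict(top=(295,160,4),side=(220,225,3))
def pos(v,c):
    a=v[2];return np.array([v[0]+c[0]*np.cos(a)-c[1]*np.sin(a),v[1]+c[0]*np.sin(a)+c[1]*np.cos(a),c[2]])
for cams in(["top"],["side"],["top","side"]):
    def f(v):
        r=[]
        for n in cams:
            x,y,k=off[n]
            for c,o in zip(C+[(-30,60-v[3]*100,88)],O[n]):
                r+=list(proj(P[n],pos(v,c))-(np.array(o)/k+[x,y]-[.0,.0]))
        return np.array(r)
    s=least_squares(f,[575,-150,.08,.1]);v=s.x;print(cams,v*[1,1,1,100],np.abs(s.fun).max().round(2), s.fun.reshape(-1,2).round(1).tolist())
    print(" well",pos(v,(-30,60,70)),"ridge",pos(v,(-30,60-v[3]*100,88)))
```

```text
['top'] [ 5.72350675e+02 -1.49641265e+02  6.58230048e-02  8.73172254e+00] 1.59 [[-1.4, -1.1], [1.3, -1.6], [1.4, 1.3], [-1.3, 0.9], [0.0, 0.0], [0.0, 0.4]]
 well [538.46911261 -91.74446243  70.        ] ridge [ 539.04344589 -100.45727597   88.        ]
['side'] [ 5.75108551e+02 -1.48377368e+02  6.62868743e-02  1.23849943e+01] 2.78 [[2.3, -2.3], [2.1, 2.1], [-2.8, 1.0], [-1.2, -2.1], [-0.2, -0.8], [-0.1, -0.0]]
 well [541.20013571 -90.49628883  70.        ] ridge [ 542.02049719 -102.85408361   88.        ]
['top', 'side'] [ 5.74151882e+02 -1.48803171e+02  6.68432442e-02  1.06809559e+01] 3.56 [[-1.9, -2.0], [0.8, -2.6], [1.0, 0.3], [-1.6, 0.0], [-0.4, -1.0], [0.6, -0.6], [1.6, -2.3], [1.3, 2.2], [-3.6, 1.1], [-1.9, -2.0], [-1.0, -0.7], [-0.6, -0.8]]
 well [540.21126852 -90.94096626  70.        ] ridge [ 540.92468673 -101.5980697    88.        ]
```

```bash
cat >> h.py <<'E'
W=np.array([539.6,-91.2]);YAW=0.066
def c2w(dx,dy):  # offset from well centre in controller axes -> world xy
    c,s=np.cos(YAW),np.sin(YAW);return W+[dx*c-dy*s,dx*s+dy*c]
def goto(dx,dy,tipz,yaw=YAW):
    from cell import manip
    s=manip.read_state();Rc=R.from_euler("xyz",s["eef_rot"])
    c,n=np.cos(yaw),np.sin(yaw)
    Rt=R.from_matrix(np.array([[-c,-n,0],[0,0,-1],[n,-c,0]]).T)
    t=np.r_[c2w(dx,dy),tipz+manip.tcp_to_tips]
    d=Rc.inv().apply(t-s["eef_pos"]);r=(Rc.inv()*Rt).as_rotvec(degrees=True)
    e=s["eef_pos"][:2]-W;c,n=np.cos(YAW),np.sin(YAW)
    print("clock",round(s["clock"],2),"tip ctrl-axes",np.round([e[0]*c+e[1]*n,-e[0]*n+e[1]*c,s["eef_pos"][2]-manip.tcp_to_tips],1),"F",np.round(s["wrist_force"],1),"gap",round(s["finger_gap"],1))
    print("shift",np.round(d,1),"turn",np.round(r,2))
E
python3 -c "
from h import *
goto(0,-10,160)"
```

```text
clock 2.2 tip ctrl-axes [-406.6 -408.8  205.4] F [ 0.2 -0.2  0.9] gap 93.8
shift [-487.    45.4 -295.2] turn [ 0.   13.22 -0.  ]
```

```bash
python3 -m jog '[-34,0,-20,0,0,0, -68,0,-41,0,3,0, -102,0,-62,0,5,0, -136,0,-82,0,8,0, -170,0,-103,0,10,0, -204,0,-124,0,13.2,0, -238,0,-144,0,13.2,0, -272,0,-165,0,13.2,0, -306,0,-185,0,13.2,0, -340,0,-206,0,13.2,0]' 30 20; python3 -c "
from h import *
goto(0,-10,130)"
```

```text
clock: 3.03
eef_pos: [426.7, -227.8, 227.7]
eef_rot: [-1.57, 0.0, -3.075]
wrist_force: [1.2, -0.1, -0.3]
finger_gap: 31.5
clock 3.03 tip ctrl-axes [-121.6 -128.9  205.7] F [ 1.2 -0.1 -0.3] gap 31.5
shift [-121.6   75.7 -118.9] turn [-0.02  0.02 -0.02]
```

```bash
python3 -m jog '[-25,0,-25,0,0,0, -50,0,-50,0,0,0, -75,0,-75,0,0,0, -100,10,-100,0,0,0, -121.6,30,-119,0,0,0, -121.6,55,-119,0,0,0, -121.6,75.7,-119,0,0,0, -121.6,75.7,-119,0,0,0,-121.6,75.7,-119,0,0,0]'
python3 - <<'E'
from h import *
from cell import manip
import cv2
goto(0,-10,80)
for n in("side","wrist"):
    p=manip.camera(n);im=p["img"][:,:,::-1]
    if n=="side": im=cv2.resize(im[200:400,200:420],None,fx=3,fy=3)
    cv2.imwrite(f"pics/c_{n}.png",im)
    for t in("shutter_ridge","start_key_top"):
        for d in manip.tip_of(t,p)[:2]:
            x=at(p,d["xy"],88 if t[1]=="h" else 78);print(n,t,d["xy"],x.round(1),round(d["score"],2))
E
```

```text
clock: 3.78
eef_pos: [538.9, -102.7, 151.6]
eef_rot: [-1.571, -0.001, -3.075]
wrist_force: [-0.3, -0.2, 0.9]
finger_gap: 30.0
clock 3.78 tip ctrl-axes [ -1.4 -11.4 129.6] F [-0.3 -0.2  0.9] gap 30.0
shift [-1.5 49.6 -1.4] turn [0.03 0.02 0.08]
side shutter_ridge [297.1, 267.3] [539.4 -97.1  88. ] 0.67
side start_key_top [269.8, 355.6] [ 549.1 -240.4   78. ] 0.93
side start_key_top [296.7, 270.1] [537.6 -94.7  78. ] 0.2
wrist shutter_ridge [311.7, 263.0] [ 540.2 -100.4   88. ] 0.89
wrist start_key_top [556.8, 257.9] [ 550.  -246.2   78. ] 0.66
```

View pics/c_side.png

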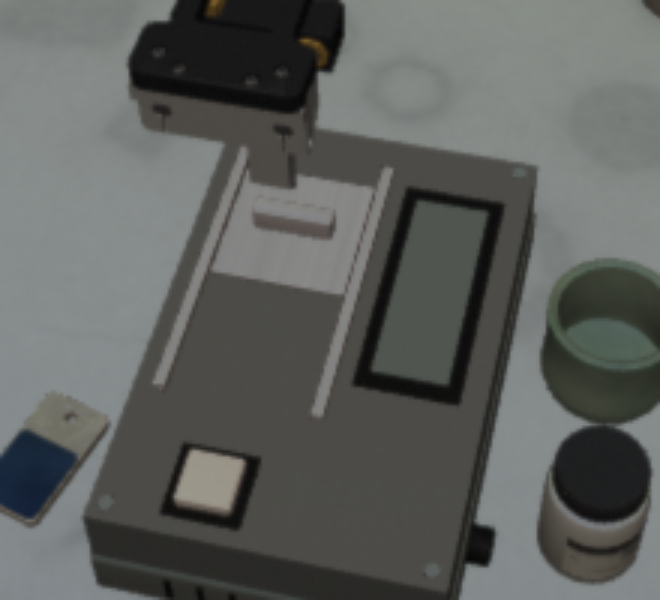

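View pics/c_wrist.png

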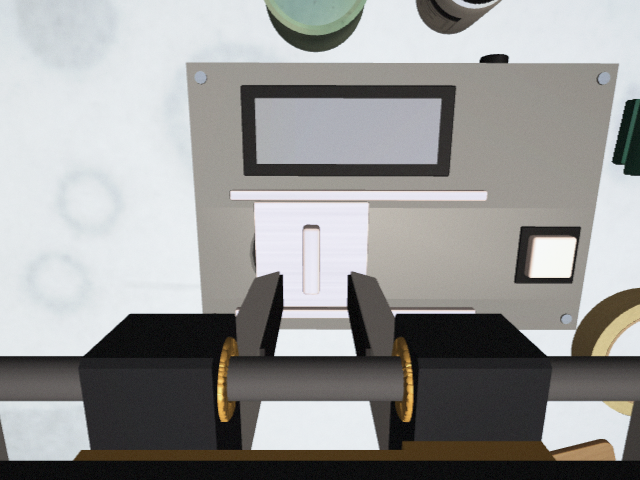

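The wrist view shows the ridge at (311,260), centred between the two fingertips (mid column about 315), and the start key far right at (552,257). I can descend straddling the ridge.

```bash
python3 -m jog '[-1.5,20,-1.5,0,0,0, -1.5,40,-1.5,0,0,0, -1.5,49,-1.5,0,0,0, -1.5,49.5,-1.5,0,0,0, -1.5,49.5,-1.5,0,0,0]'
python3 - <<'E'
from h import *
from cell import manip
import cv2
goto(0,-70,80)
p=manip.camera("wrist");cv2.imwrite("pics/d.png",p["img"][:,:,::-1])
E
```

```text
clock: 4.5
eef_pos: [540.7, -101.2, 102.7]
eef_rot: [-1.571, 0.0, -3.075]
wrist_force: [-0.4, -0.5, 0.5]
finger_gap: 30.2
clock 4.5 tip ctrl-axes [  0.5 -10.1  80.7] F [-0.4 -0.5  0.5] gap 30.2
shift [ 0.5  0.7 59.9] turn [-0.    0.02 -0.  ]
```

View pics/d.png

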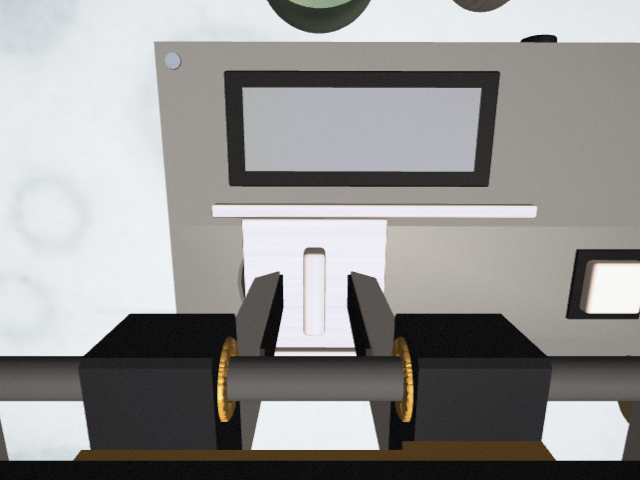

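```bash
python3 -m jog '[0.5,0.5,7,0,0,0, 0.5,0.5,14,0,0,0, 0.5,0.5,21,0,0,0, 0.5,0.5,28,0,0,0, 0.5,0.5,35,0,0,0, 0.5,0.5,42,0,0,0, 0.5,0.5,49,0,0,0, 0.5,0.5,55,0,0,0, 0.5,0.5,60,0,0,0, 0.5,0.5,62,0,0,0]'
python3 - <<'E'
from h import *
from cell import manip
import cv2
goto(0,-82,80)
p=manip.camera("wrist");cv2.imwrite("pics/e.png",p["img"][:,:,::-1])
for t in("shutter_ridge","well_mouth","reset_key_top","start_key_top"):
    for d in manip.tip_of(t,p)[:1]:
        x=at(p,d["xy"],dict(s=88,w=70,r=46)[t[0]]-10*(t[1]=="t"));print(t,d["xy"],x.round(1),round(d["score"],2))
E
```

```text
clock: 5.38
eef_pos: [544.2, -163.8, 101.7]
eef_rot: [-1.571, -0.0, -3.076]
wrist_force: [-0.8, 1.8, 1.0]
finger_gap: 29.9
clock 5.38 tip ctrl-axes [ -0.2 -72.7  79.7] F [-0.8  1.8  1. ] gap 29.9
shift [-0.2 -0.3  9.3] turn [-0.   -0.01  0.  ]
shutter_ridge [290.7, 295.2] [ 544.4 -152.    88. ] 0.91
well_mouth [166.2, 278.6] [542. -90.  70.] 0.71
start_key_top [489.7, 290.4] [ 549.1 -245.3   78. ] 0.85
```

View pics/e.png

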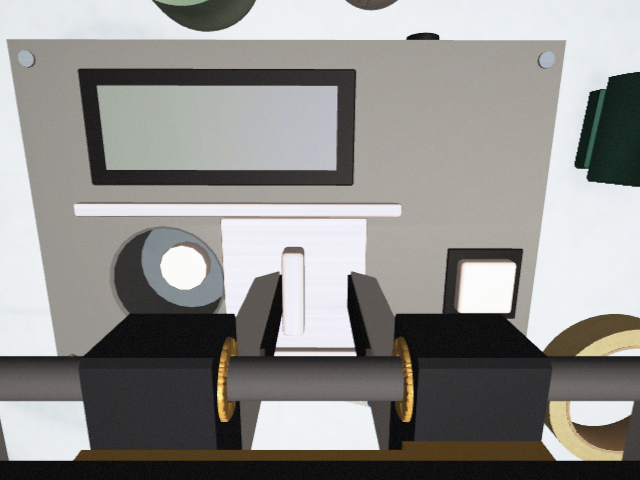

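The shutter is sliding at about 1.8 N. The well and the white key show at (184,267), and the ridge rests against the trailing finger. I'll push the last stretch slowly.

```bash
python3 -m jog '[0,0,3,0,0,0, 0,0,6,0,0,0, 0,0,8,0,0,0, 0,0,9,0,0,0,0,0,9,0,0,0]'; python3 -c "
from h import *
goto(0,-82,80)"
```

```text
clock: 6.05
eef_pos: [544.8, -172.3, 101.7]
eef_rot: [-1.571, 0.0, -3.075]
wrist_force: [0.0, 1.2, 0.4]
finger_gap: 30.2
clock 6.05 tip ctrl-axes [ -0.2 -81.3  79.7] F [0.  1.2 0.4] gap 30.2
shift [-0.2 -0.3  0.7] turn [-0.01  0.01 -0.  ]
```

```bash
python3 -m jog '[0,0,-4,0,0,0, 0,-15,-4,0,0,0, 0,-35,-20,0,0,0, 0,-40,-50,0,0,0, 0,-40,-75,0,0,0, 0,-40,-81,0,0,0,0,-40,-81,0,0,0,0,-40,-81,0,0,0]' 0
python3 - <<'E'
from h import *
from cell import manip
import cv2
goto(0,0,80)
for n in("wrist","top","side"):
    p=manip.camera(n);cv2.imwrite(f"pics/f_{n}.png",p["img"][:,:,::-1])
    for t in("shutter_ridge","well_mouth","reset_key_top","start_key_top"):
        for d in manip.tip_of(t,p)[:1]:
            x=at(p,d["xy"],dict(s=88,w=70,r=46)[t[0]]-10*(t[1]=="t"));print(n,t,d["xy"],x.round(1),round(d["score"],2))
    for d in manip.masks_of("reset_key_top",p)[:1]:
        m=d["pixels"];ys,xs=m.nonzero();print(" mask",xs.min(),xs.max(),ys.min(),ys.max(),at(p,((xs.min()+xs.max())/2,(ys.min()+ys.max())/2),46).round(1))
E
```

```text
clock: 6.72
eef_pos: [539.5, -91.4, 141.7]
eef_rot: [-1.571, 0.0, -3.075]
wrist_force: [-0.3, -0.3, -0.5]
finger_gap: 0.5
clock 6.72 tip ctrl-axes [-1.000e-01 -2.000e-01  1.197e+02] F [-0.3 -0.3 -0.5] gap 0.5
shift [-0.1 39.7 -0.2] turn [-0.01  0.06 -0.  ]
wrist shutter_ridge [447.4, 271.6] [ 543.4 -162.6   88. ] 0.63
wrist well_mouth [315.2, 262.1] [538.6 -90.7  70. ] 0.94
wrist reset_key_top [314.4, 262.4] [531.3 -90.7  46. ] 0.6
wrist start_key_top [587.7, 268.3] [ 547.7 -245.7   78. ] 0.71
 mask 295 334 227 267 [541.6 -90.1  46. ]
top reset_key_top [346.0, 156.1] [694.2 -92.8  46. ] 0.23
top start_key_top [424.1, 231.3] [ 544.7 -243.7   78. ] 0.76
side shutter_ridge [288.6, 302.0] [ 547.6 -159.2   88. ] 0.82
side well_mouth [299.9, 268.2] [538.7 -83.8  70. ] 0.64
side reset_key_top [300.7, 273.5] [536.4 -75.   46. ] 0.72
side start_key_top [270.9, 358.9] [ 552.2 -244.5   78. ] 0.92
 mask 292 307 277 287 [539.8 -91.2  46. ]
```

View pics/f_wrist.png

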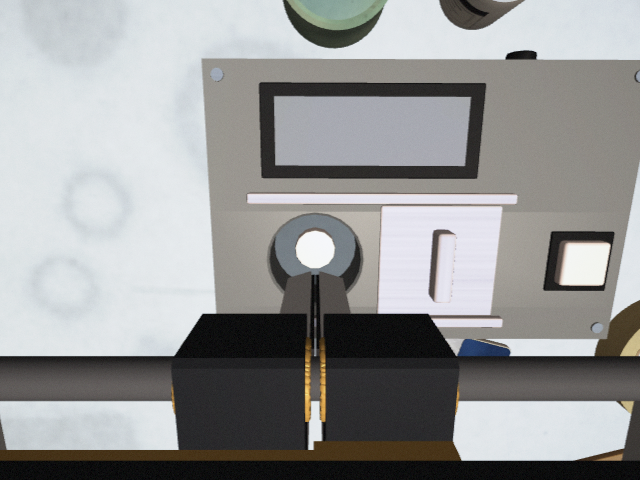

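View pics/f_side.png

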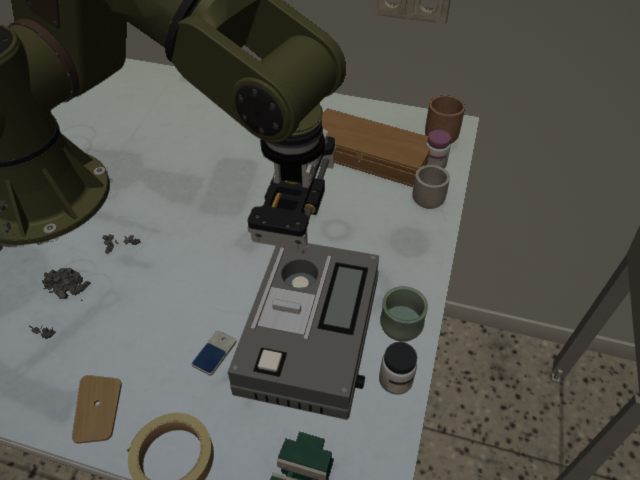

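The wrist view shows the key at (315,249), with the closed tips on its column, and the shutter clear of the well. Measured key centre is about (540,-90.5). I'll go down to just above the key.

```bash
python3 -m jog '[-0.5,20,-0.7,0,0,0, -0.5,40,-0.7,0,0,0, -0.5,58,-0.7,0,0,0, -0.5,68,-0.7,0,0,0, -0.5,70,-0.7,0,0,0, -0.5,70,-0.7,0,0,0]'; python3 -c "
from h import *
goto(0,0,46)"
```

```text
clock: 8.12
eef_pos: [539.8, -90.4, 71.6]
eef_rot: [-1.571, -0.001, -3.075]
wrist_force: [0.2, -0.0, -0.1]
finger_gap: 0.3
clock 8.12 tip ctrl-axes [ 0.3  0.8 49.6] F [ 0.2 -0.  -0.1] gap 0.3
shift [0.3 3.6 0.8] turn [0.01 0.02 0.03]
```

```bash
python3 -m jog '[0,2,0,0,0,0, 0,4,0,0,0,0, 0,6,0,0,0,0, 0,8,0,0,0,0, 0,9,0,0,0,0, 0,9.5,0,0,0,0, 0,9.5,0,0,0,0, 0,9.5,0,0,0,0]'; python3 -c "
from h import *
goto(0,0,40)"
```

```text
clock: 8.78
eef_pos: [540.4, -90.6, 62.7]
eef_rot: [-1.57, 0.001, -3.075]
wrist_force: [3.4, -0.1, 5.1]
finger_gap: 0.1
clock 8.78 tip ctrl-axes [ 0.8  0.6 40.7] F [ 3.4 -0.1  5.1] gap 0.1
shift [0.8 0.7 0.6] turn [-0.02  0.02 -0.08]
```

```bash
python3 -m jog '[0,0.7,0,0,0,0, 0,1.4,0,0,0,0, 0,1.4,0,0,0,0, 0,1.4,0,0,0,0, 0,1.4,0,0,0,0, 0,1.4,0,0,0,0]'; python3 -c "
from h import *
goto(0,0,40)"
```

```text
clock: 9.28
eef_pos: [540.4, -90.6, 62.0]
eef_rot: [-1.57, 0.002, -3.075]
wrist_force: [-0.3, -0.5, 15.3]
finger_gap: 0.9
clock 9.28 tip ctrl-axes [ 0.8  0.6 40. ] F [-0.3 -0.5 15.3] gap 0.9
shift [0.8 0.  0.6] turn [-0.03  0.02 -0.09]
```

The force is 15 N with the tip at z = 40, so the key is bottomed. I'll hold briefly, then rise.

```bash
python3 -m jog '[0,0,0,0,0,0, 0,0,0,0,0,0, 0,0,0,0,0,0, 0,-5,0,0,0,0, 0,-15,0,0,0,0, 0,-35,0,0,0,0, 0,-60,0,0,0,0, 0,-81,0,0,0,0, 0,-81,0,0,0,0,0,-81,0,0,0,0]'
python3 - <<'E'
from h import *
from cell import manip
import cv2
goto(0,-71,110)
p=manip.camera("wrist");cv2.imwrite("pics/g.png",p["img"][:,:,::-1])
for t in("shutter_ridge","well_mouth","start_key_top"):
    for d in manip.tip_of(t,p)[:1]:
        x=at(p,d["xy"],dict(s=88,w=70,r=46)[t[0]]-10*(t[1]=="t"));print(t,d["xy"],x.round(1),round(d["score"],2))
E
```

```text
clock: 10.12
eef_pos: [539.7, -90.4, 142.5]
eef_rot: [-1.571, 0.001, -3.075]
wrist_force: [0.1, -0.3, 0.2]
finger_gap: 0.3
clock 10.12 tip ctrl-axes [  0.2   0.8 120.5] F [ 0.1 -0.3  0.2] gap 0.3
shift [ 0.2 10.5 71.8] turn [-0.01  0.03 -0.03]
shutter_ridge [444.8, 270.3] [ 544.1 -160.4   88. ] 0.9
well_mouth [397.1, 194.3] [ 581.7 -133.4   70. ] 0.63
start_key_top [586.8, 267.3] [ 548.3 -244.6   78. ] 0.55
```

View pics/g.png

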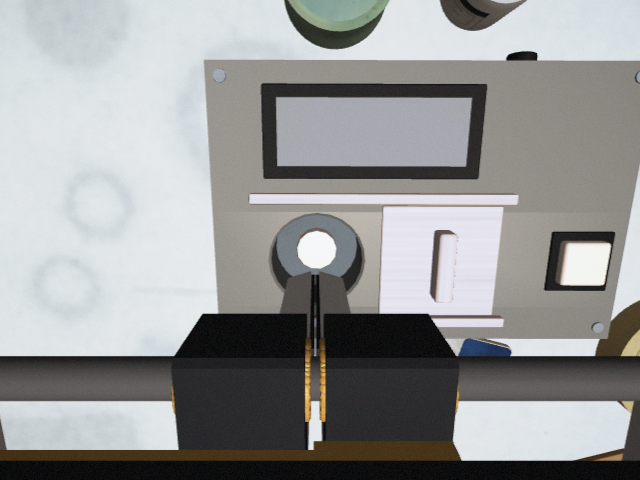

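The key is up again and the shutter is still open, with its ridge at (446,267), about (544,-161). Next I straddle the ridge and push the shutter home.

```bash
python3 -m jog '[0,0,25,0,0,0, 0,0,50,0,0,0, 0,0,71.5,0,0,0, 0,5,71.5,0,0,0, 0,10,71.5,0,0,0, 0,10,71.5,0,0,0]' 30
python3 - <<'E'
from h import *
from cell import manip
import cv2
goto(0,-71,80)
p=manip.camera("wrist");cv2.imwrite("pics/i.png",p["img"][:,:,::-1])
E
```

```text
clock: 10.82
eef_pos: [543.8, -161.1, 130.0]
eef_rot: [-1.572, -0.003, -3.075]
wrist_force: [-0.0, 0.2, 0.4]
finger_gap: 29.6
clock 10.82 tip ctrl-axes [ -0.4 -70.  108. ] F [-0.   0.2  0.4] gap 29.6
shift [-0.5 28.   1.1] turn [0.08 0.02 0.16]
```

View pics/i.png

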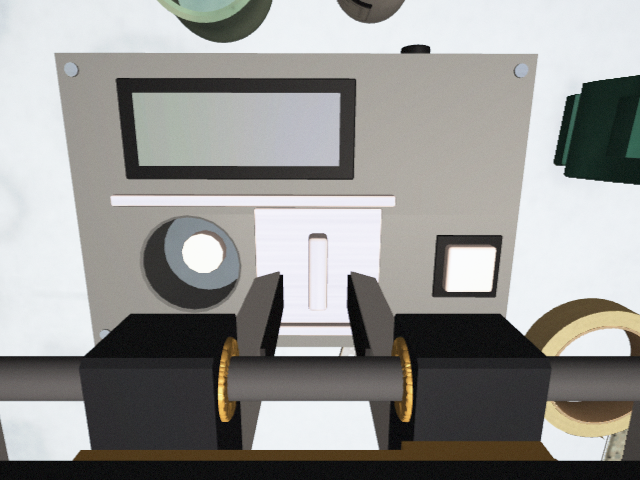

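Ridge at (318,270), midway between the tips. Descending.

```bash
python3 -m jog '[-0.5,14,0.5,0,0,0, -0.5,24,0.5,0,0,0, -0.5,28,0.5,0,0,0, -0.5,28,0.5,0,0,0, -0.5,28,0.5,0,0,0]'; python3 -c "
from h import *
goto(0,0,80)"
```

```text
clock: 11.28
eef_pos: [545.2, -161.9, 103.9]
eef_rot: [-1.571, -0.0, -3.075]
wrist_force: [-0.4, -0.7, -0.1]
finger_gap: 29.9
clock 11.28 tip ctrl-axes [  0.9 -71.   81.9] F [-0.4 -0.7 -0.1] gap 29.9
shift [  0.8   1.9 -71. ] turn [0.01 0.05 0.02]
```

```bash
python3 -m jog '[0.5,1.5,-8,0,0,0, 0.5,1.5,-16,0,0,0, 0.5,1.5,-24,0,0,0, 0.5,1.5,-32,0,0,0, 0.5,1.5,-40,0,0,0, 0.5,1.5,-48,0,0,0, 0.5,1.5,-56,0,0,0, 0.5,1.5,-64,0,0,0, 0.5,1.5,-71,0,0,0, 0.5,1.5,-74,0,0,0]'; python3 -m jog '[0,0,-1,0,0,0,0,0,-2,0,0,0,0,0,-3,0,0,0,0,0,-3,0,0,0]'; python3 -c "
from h import *
goto(0,10,80)"
```

```text
clock: 12.12
eef_pos: [539.6, -87.4, 102.4]
eef_rot: [-1.571, -0.0, -3.075]
wrist_force: [1.0, -1.0, 0.9]
finger_gap: 30.2
clock: 12.45
eef_pos: [539.5, -85.5, 102.3]
eef_rot: [-1.571, -0.0, -3.075]
wrist_force: [-0.8, -0.6, 0.2]
finger_gap: 30.1
clock 12.45 tip ctrl-axes [ 0.2  5.7 80.3] F [-0.8 -0.6  0.2] gap 30.1
shift [ 0.2  0.3 -4.3] turn [0.01 0.01 0.01]
```

Creeping in, watching the force for the end stop.

```bash
python3 -m jog '[0,0,-1,0,0,0,0,0,-2,0,0,0,0,0,-2,0,0,0]'|grep -E "pos|force"; python3 -m jog '[0,0,-1,0,0,0,0,0,-2,0,0,0,0,0,-2,0,0,0]'|grep -E "pos|force"; python3 -m jog '[0,0,-0.5,0,0,0,0,0,-1,0,0,0,0,0,-1,0,0,0]'|grep -E "pos|force"
```

```text
eef_pos: [539.3, -83.4, 102.3]
wrist_force: [-0.9, -0.6, -0.5]
eef_pos: [539.2, -81.3, 102.3]
wrist_force: [-0.7, -0.2, -0.7]
eef_pos: [539.2, -81.1, 102.3]
wrist_force: [-0.1, -7.0, -2.8]
```

The force jumped to 7 N at tcp offset +10 mm, which is where the home stop was predicted. Backing off and lifting.

```bash
python3 -m jog '[0,0,4,0,0,0,0,0,9,0,0,0,0,0,9,0,0,0,0,-10,9,0,0,0,0,-30,9,0,0,0,0,-60,9,0,0,0,0,-90,9,0,0,0,0,-110,9,0,0,0,0,-110,9,0,0,0,0,-110,9,0,0,0]'
python3 - <<'E'
from h import *
from cell import manip
import cv2
p=manip.camera("wrist");cv2.imwrite("pics/j_w.png",p["img"][:,:,::-1])
for t in("shutter_ridge","start_key_top","pinch_cup_1","underglaze_5","test_tile_4"):
    for d in manip.tip_of(t,p)[:1]:
        x=at(p,d["xy"],dict(shutter_ridge=88,start_key_top=78).get(t,0));print(t,d["xy"],x.round(1),round(d["score"],2))
p=manip.camera("side");cv2.imwrite("pics/j_s.png",cv2.resize(p["img"][200:400,200:420,::-1],None,fx=3,fy=3))
E
```

```text
clock: 14.03
eef_pos: [540.1, -89.3, 213.7]
eef_rot: [-1.57, 0.002, -3.075]
wrist_force: [-0.0, 0.2, -0.1]
finger_gap: 30.1
shutter_ridge [316.4, 242.5] [538.2 -89.7  88. ] 0.85
start_key_top [527.6, 237.9] [ 549.6 -246.    78. ] 0.68
pinch_cup_1 [330.8, 27.1] [702.6 -91.    0. ] 0.71
underglaze_5 [445.1, 22.9] [ 712.1 -185.9    0. ] 0.65
test_tile_4 [439.7, 317.6] [ 448.9 -217.8    0. ] 0.6
```

View pics/j_w.png

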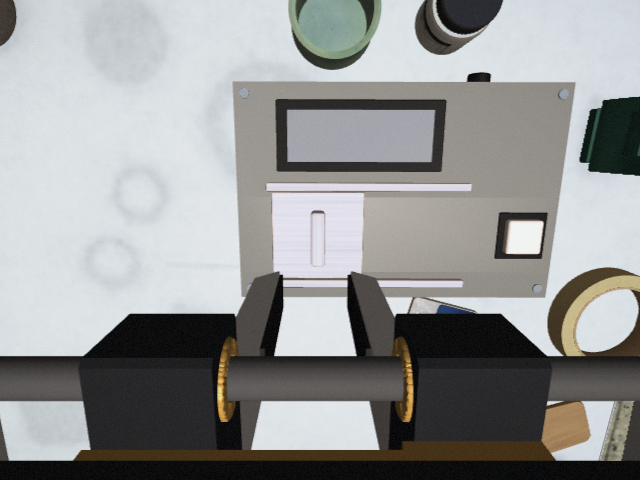

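View pics/j_s.png

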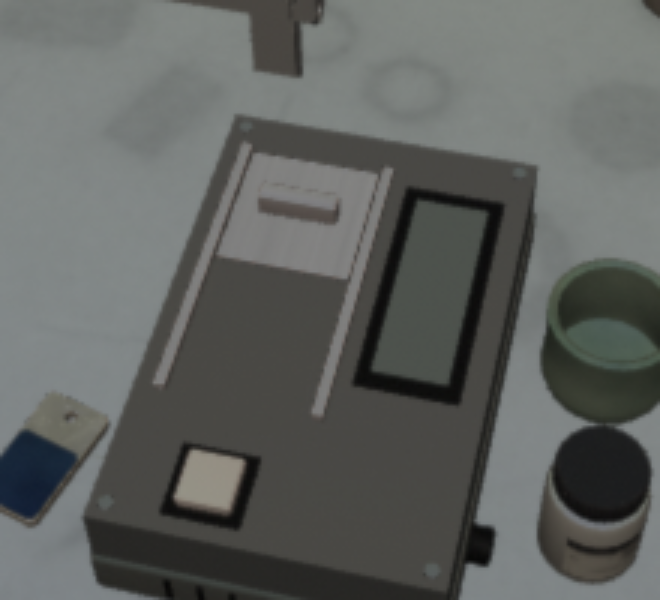

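The shutter covers the well in both views. In the wrist view the plate edge (column 273) sits 6 px, or 4.4 mm, short of the rail end (267). At home it should be 4 mm. The controller, cup, jar and tile haven't moved in the side view. Handing in.

```bash
python3 -c "
from cell import manip
print(manip.sign_off())"
```

```text
the job is handed in; nothing more can be done
None
```

The job is done and handed in at about 14 s of the 53 s allowed; the sign-off reports no verdict.

**What I did**
- **Opening:** I straddled the shutter ridge with the fingertips and pushed it to about 71 of its 74 mm, at under 2 N.
- **Pressing:** With the fingers closed I went down into the well. The key was held at 15 N with the tips at 40 mm, which is the bottom of its travel. I then came out, and the picture afterwards showed the key in the open well; its height was not measured.
- **Closing:** I pushed the ridge back until the force jumped to 7 N, where I had predicted the home stop. I then lifted clear, with the fingers above everything.

**Last checks**
- **Shutter position:** Its edge measured 4.4 mm from the rail end, against 4 mm when fully home. The networks put the ridge 157 mm from the start key, against 154 mm when home. That 3 mm difference is within their error.
- **Start key:** The fingertips never went near it.
- **Surroundings:** The controller, cup, jar and tile looked unmoved in the side view. The tile's position readings differed by a few mm between cameras, from about 444 to 452 mm in x.
- **Case corners:** My case-corner fit left up to 3.6 px of error, probably because the case edges are rounded. The wrist camera confirmed the positions well enough to work from.

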